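Fish the brass spacer out of the leaning caddy with sprung tongs

TASK

Take the red sprung tongs out of their white holder and, without moving the spacer with the gripper's own fingers, squeeze the tongs shut on the brass spacer deep inside its pocket in the leaning blue caddy and draw it out. Carry it in the tongs to the green tray and set it down there, not dropping it, then put the tongs back in their holder and let go. Leave the black spacer, the flux bottle and the screwdriver where they are.

Things in the scene. Friction and masses are not known exactly. Their poses are not given: they have to be found in the camera images.
- tongs_grip (a point): Grip centre of the red sprung tongs (164 mm, 0.14 kg), between two flat red plates: 24 mm wide (x), 48 mm tall (24 up, 24 down from here), 58 mm over their outer faces when free. z runs along the tongs away from the tips, y is the squeezing direction. Top of the tongs 34 mm above this point. The plates' undersides (24 mm below) rest on the holder's rim at the start, tips down.
- tongs_tip (a point): Point midway between the tips of the two straight steel blades (14 mm wide in x, 5 mm thick), 130 mm below the grip centre; axes as tongs_grip. Free, the blades stand 24 mm apart inside, 34 mm over the outside. They stay parallel and move one for one with the plates: plates squeezed from 58 to 48 mm close the blades on the 14 mm spacer.
- jaw_left (a joint): Inward squeeze of each jaw of the tongs in m (both move alike): 0 free, 0.005 closed on the spacer, 0.0075 fully shut. A spring resists with 10 N a side at 0, rising to 16 N when shut. Lightly squeezed, plates about 54 mm over the outside, the tongs can be carried open.
- holder_mouth (a point): Centre of the mouth at the top rim of the fixed white tongs holder, a hollow upright tower 115 mm high, 38 mm (x) by 64 mm (y) outside. Mouth 22 mm (x) by 44 mm (y), open right down inside. z up. The seated tongs have their grip centre 24 mm above this point and their squeezing direction along this y.
- caddy: Fixed blue caddy on a dark foot, 136 mm wide, its two pockets leaning 25 degrees towards its -x (roughly to the robot). Origin on the bench, z up, y along the pocket row (pockets at y = -38 and +38 mm). Up and out, each pocket's axis is w = (-0.4226, 0, 0.9063) of this frame; across the lean lies u = (0.9063, 0, 0.4226). Either spacer may be in either pocket.
- pocket_a (a point): Centre of the mouth of the pocket at the caddy's +y end (axes as the caddy's). Mouth 34 mm (y) by 24 mm (u): free tongs jam in it, half-squeezed they pass. Top face square to w. 100 mm down, a ledge leaves only a well 18 mm wide (y) and 20 mm deep, in which the spacer's foot stands. A 12 mm slot in the upper (+u) wall shows the spacer. Too narrow for gripper fingers.
- pocket_b (a point): Centre of the mouth of the pocket at the caddy's -y end, in all else like pocket_a.
- brass_spacer_center (a point): Centre of the brass spacer, a round bar 14 mm in diameter, 70 mm long, about 60 g; its z runs along its length, out of the pocket at the start. It lies on the pocket's lower (-u) wall, 7 mm from its axis; the upper wall is 17 mm from its axis. In the pocket its top is 50 mm below the mouth, this centre 85 mm below the mouth and 15 mm above the ledge.
- black_spacer_center (a point): Centre of the black plastic spacer of the same size in the other pocket of the caddy; not to be disturbed.
- tray: Fixed open green parts tray, 170 x 170 mm outside, 32 mm high, walls and floor 4 mm thick. Origin under its centre on the bench, z up.
- flux_bottle: Small flux bottle with a red cap, radius 22 mm, 90 mm tall, origin at the centre of its underside; not to be disturbed.
- screwdriver: Yellow-handled screwdriver 170 mm long lying on the bench; not to be disturbed.
There are look-alikes about, which are no part of the job. Of the things that look like the part that bears holder_mouth, the largest one is meant.

How it is judged:
On the way, in this order (a step that is already met when the one before it is completed fails the run):
1. the tongs are lifted out of their holder (grip centre more than 100 mm above the rim) (z of tongs_grip in the frame of holder_mouth above 0.1 m), for 0.1 s.
2. the tongs squeeze the brass spacer (jaws within 3 mm of shut on it) while it still stands in its pocket (value of joint jaw_left above 0.003 m and contact force between tongs and brass_spacer above 2 N and distance of brass_spacer_center from where it was at the start of the episode below 0.02 m), for 0.1 s.
3. the spacer is drawn clear of the pocket, held by the tongs (distance of brass_spacer_center from where it was at the start of the episode above 0.125 m and contact force between tongs and brass_spacer above 1 N), for 0.1 s.
4. the tongs bring the spacer down into the tray (its centre under 60 mm above the bench) while still holding it (x of brass_spacer_center in the frame of tray between -0.075 and 0.075 m and y of brass_spacer_center in the frame of tray between -0.075 and 0.075 m and z of brass_spacer_center in the frame of tray below 0.06 m and contact force between tongs and brass_spacer above 1 N), for 0.1 s.
At the end, for the whole second after the job is handed in: Brass spacer at rest in the tray (centre within 75 mm of its centre each way, under 50 mm high); tongs free, at rest and upright (7 deg) in the holder, within 12 mm of centre, grip centre 15 to 32 mm above the rim; black spacer within 20 mm, bottle and screwdriver within 30 mm of their starts (x of brass_spacer_center in the frame of tray between -0.075 and 0.075 m and y of brass_spacer_center in the frame of tray between -0.075 and 0.075 m and z of brass_spacer_center in the frame of tray below 0.05 m and linear speed of each of brass_spacer, tongs below 0.03 m/s and horizontal distance between tongs_grip and holder_mouth below 0.012 m and z of tongs_grip in the frame of holder_mouth between 0.015 and 0.032 m and angle between tongs_grip's own z axis and vertical below 0.12 rad and value of joint jaw_left below 0.0015 m and distance of black_spacer_center from where it was at the start of the episode below 0.02 m and distance of each of flux_bottle, screwdriver from where it was at the start of the episode below 0.03 m); the robot touches nothing.
It fails at once if the gripper's fingers push or grip the brass spacer (contact force between the fingers and brass_spacer above 1 N).
It fails at once if the black spacer is taken or displaced by more than 20 mm (distance of black_spacer_center from where it was at the start of the episode above 0.02 m).
It fails at once if the flux bottle is displaced by more than 30 mm (distance of flux_bottle from where it was at the start of the episode above 0.03 m).
It fails at once if the screwdriver is displaced by more than 30 mm (distance of screwdriver from where it was at the start of the episode above 0.03 m).
It also fails if it takes over 64 s, if anything falls off the work surface, if the arm or the gripper's body presses on something with over 40 N, if the wrist force passes 120 N, or if a joint passes its speed limit or range.

ROBOT

A 6-joint arm with a two-finger parallel gripper is mounted at the origin on the work surface. World frame = base frame: x ahead of the robot, y to its left, z up, the work surface at z = 0. Lengths are in m, angles in rad, forces in N, time in s.
With the tool pointing down it reaches from about 0.35 to 0.85 m from the base axis. Payload 8.1 kg.
Tool frame: the origin (TCP) lies midway between the tips of the shut fingers; the grasp point (between the pads) lies 19 mm behind it; z points along the fingers, y is the line along which they close (so a half turn about z gives the same grasp; the last joint's range is limited). The gripper opens to 93 mm and grips with 3 to 60 N. Pads are 15 mm wide; open, the fingers measure 128 mm over their backs; the gripper's body (75 mm by 188 mm) begins 65 mm behind the grasp point.
Start: joints at [-1.342, 0.13, 1.488, -0, 1.523, -0.085], TCP at [0.185, -0.571, 0.219] pointing down, gripper open.
Joint ranges: [-2.96, 2.96], [-0.89, 2.26], [0.02, 2.5], [-1.34, 4.48], [0, 2.73], [-2.66, 2.66]. Speed limits (rad/s): [2.39, 2.39, 2.79, 3.14, 3.14, 3.14].

INTERFACE

Orientations are given as a rotation vector (axis times angle).
In Python, from bench import manip gives the robot as it stands. The module is installed in compiled form; this text tells all that it offers.
- The arm moves only by the tool jog_arm, never from a script. Its argument "rows" is a list that holds one entry, the list of rows, each a list of 5 numbers: the gripper command: -1 is shut, 1 is fully open, values between are in proportion, then the shift along the tool's x, y, z as a fraction of full scale, then the turn about the tool's z as a fraction of full scale. In form: [[[gripper, tx, ty, tz, spin], ...]]. A call has 1 to 5 rows; each row shifts and turns the commanded pose from where the row before left it, along the tool's axes as they then stand; what a row does not reach is not made up. Full scale, the value 1, is 20 cm for a shift and 60 degrees for a turn. A row lasts 1/12 s, in which the tool goes at most 41.7 mm and 7.16 degrees, less where a joint would pass 70% of its speed; a pose out of reach is approached as far as the arm can. A call with a number of a shift or a turn outside -1 to 1 is refused whole. A call with a gripper value outside its range is refused whole. The fingers move at their own pace and stop on an object; "grip_force" is the grip in N (left out, the last holds). Time passes only in rows, so rows that do not move let the fingers close. It gives the time, the measured TCP pose, the force, the opening and the grip force at its end, in the units of the state.
- manip.observe(): the state, without advancing time (a new reading comes with each control period).
- manip.grab_frame(name): name is "scene" or "top"; returns a dict with "image" (480x640x3 uint8, red, green, blue), "K" (3x3 intrinsics, pixels), "dist_coeffs" ([k1, k2, p1, p2, k3] as OpenCV has them; the pictures are not rectified), "world_to_cam" (4x4, takes a point from world to camera coordinates). Camera axes: x right, y down, z forward; pixel columns grow to the right and rows downward; lengths in m; the calibration is good to about 2 mm. A picture is of the moment at which its call begins. There is no depth.
- manip.job_done(): hands the job in; it is judged then, once.
The state is a dict: "time_s": time; "joint_positions": joint angles; "dq": joint speeds; "effort": joint torques, N m; "tool_pos": TCP position; "orientation": TCP orientation; "wrist_force": force on the tool from outside, world axes, zero at the start; "torque": the same for the moment, N m; "opening": finger opening in m; "finger_force": force on a finger pad.
Only numpy, scipy, OpenCV 4.12 (cv2) and the standard library are available. Lean on these libraries where they do the work, as an engineer would, in place of code of your own. Each camera call takes 0.05 s, during which the arm holds its last target. There are 200 camera calls.

## Working session

There is one attempt and no reset: what is moved stays moved. The work goes in short steps, Python scripts to look and compute and a tool call to move; the robot and the scene stay as the last step left them, time stands still between calls to the robot, and variables do not carry over. Pictures are saved under pics/ and viewed, at most 10 in all, crops included, and the job is handed in when it is done.

Besides the shell and the picture viewer there is one more tool, called after ">>>" as name(argument=value, ...), one argument or row to a line, values as JSON. jog_arm: Moves the arm, as the interface text tells. Shift numbers are shares of 20 cm and turn numbers shares of 60 degrees, none past 1 either way. Its arguments: {"type":"object","properties":{"rows":{"type":"array"},"grip_force":{"type":"number"}},"required":["rows"]}

```bash
mkdir -p pics; cat > h.py <<'E'
import numpy as np, cv2
from bench import manip
def grab(n,f):
    d=manip.grab_frame(n); cv2.imwrite(f,cv2.cvtColor(d['image'],cv2.COLOR_RGB2BGR)); np.save(f+'.npy',{k:np.array(v) for k,v in d.items()},allow_pickle=True); return d
def load(f): return np.load(f+'.npy',allow_pickle=True).item()
def ray(d,p):
    u=cv2.undistortPoints(np.array([[p]],float),d['K'],d['dist_coeffs'])[0,0]
    T=d['world_to_cam']; R=T[:3,:3]; c=-R.T@T[:3,3]; v=R.T@np.array([u[0],u[1],1]); return c,v/np.linalg.norm(v)
def atz(d,p,z):
    c,v=ray(d,p); return c+v*(z-c[2])/v[2]
def proj(d,X):
    T=d['world_to_cam']; X=np.atleast_2d(np.array(X,float))
    return cv2.projectPoints(X,cv2.Rodrigues(T[:3,:3])[0],T[:3,3],d['K'],d['dist_coeffs'])[0][:,0]
def tri(d1,p1,d2,p2):
    c1,v1=ray(d1,p1);c2,v2=ray(d2,p2)
    s=np.linalg.lstsq(np.c_[v1,-v2],c2-c1,rcond=None)[0]
    a=c1+v1*s[0];b=c2+v2*s[1]; return (a+b)/2,np.linalg.norm(a-b)
E
python3 - <<'E'
from h import *
for n in('scene','top'):
    d=grab(n,f'pics/{n}0.png'); T=d['world_to_cam']; print(n,-T[:3,:3].T@T[:3,3],T[2,:3],d['K'][0,0])
print(manip.observe())
E
```

```text
scene [1.30292246 0.38233852 0.90404701] [-0.64723501 -0.32169725 -0.69108445] 604.9231876197795
top [ 0.38338527 -0.00768448  0.93729102] [ 0.22236928  0.03064584 -0.97448075] 446.3396070958046
{'time_s': 0.1, 'joint_positions': array([-1.34237634e+00,  1.31088310e-01,  1.48916012e+00,  5.91687454e-05,
        1.52296703e+00, -8.54092381e-02]), 'dq': array([-0.00065668, -0.00082243, -0.00079972, -0.00017134,  0.00171006,
       -0.00111741]), 'effort': array([ 1.34629016e-03, -5.61337960e+01, -4.93095732e+01,  7.70743797e-02,
        2.91449216e-02, -4.70250723e-05]), 'tool_pos': array([ 0.1851465 , -0.57019849,  0.21769637]), 'orientation': array([-3.10139326e+00, -4.90683241e-01,  8.94774326e-05]), 'wrist_force': array([ 0.47579993,  0.13515854, -1.03063056]), 'torque': array([ 0.03857503, -0.03807565,  0.01846726]), 'finger_force': 0.0, 'opening': 0.093263851158799}
```

View pics/scene0.png

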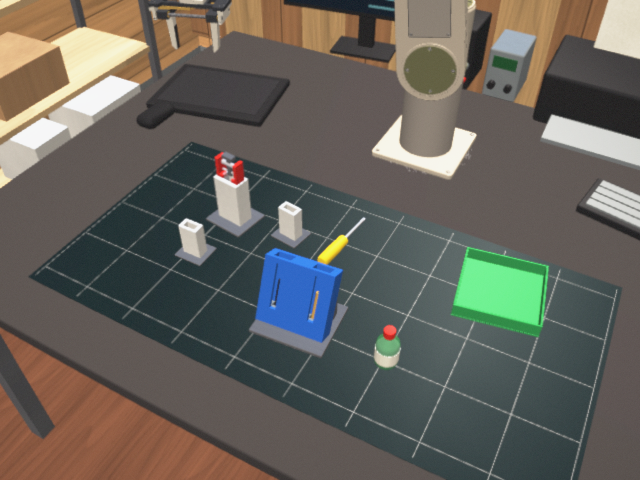

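View pics/top0.png

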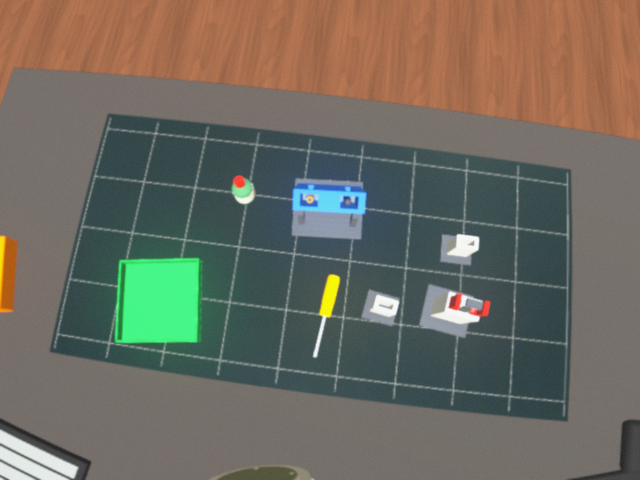

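The scene view shows the red tongs in the large white holder (232,185), the blue caddy (298,295) with brass visible in its right slot (316,303), the tray (502,290) and the bottle (387,347). In the top view the holder is at (455,308), the caddy mouths are at (310,199) and (349,200), and the tray is at (160,300). Next I'll enlarge crops of these.

```bash
python3 - <<'E'
from h import *
s=load('pics/scene0.png');t=load('pics/top0.png')
def crop(d,x,y,w,h,k): return cv2.resize(d['image'][y:y+h,x:x+w,::-1],None,fx=k,fy=k,interpolation=cv2.INTER_CUBIC)
a=np.hstack([crop(s,195,145,80,100,5),crop(s,245,240,80,100,5)])  # 400 each x500
b=np.hstack([crop(t,415,275,80,70,5),crop(t,285,175,80,70,5)])
cv2.imwrite('pics/c1.png',a);cv2.imwrite('pics/c2.png',b)
print('tray',[atz(t,p,0.032).round(3) for p in[(119,260),(200,258),(200,342),(116,342)]])
print('holder foot',[atz(t,p,0.0).round(3) for p in[(428,285),(478,296),(469,336),(421,326)]])
print('caddy foot',[atz(t,p,0.0).round(3) for p in[(292,238),(361,239)]])
E
```

```text
tray [array([0.493, 0.421, 0.032]), array([0.521, 0.25 , 0.032]), array([0.352, 0.219, 0.032]), array([0.327, 0.392, 0.032])]
holder foot [array([ 0.53 , -0.232,  0.   ]), array([ 0.52 , -0.341,  0.   ]), array([ 0.434, -0.327, -0.   ]), array([ 0.443, -0.224,  0.   ])]
caddy foot [array([0.595, 0.068, 0.   ]), array([ 0.611, -0.079,  0.   ])]
```

View pics/c1.png

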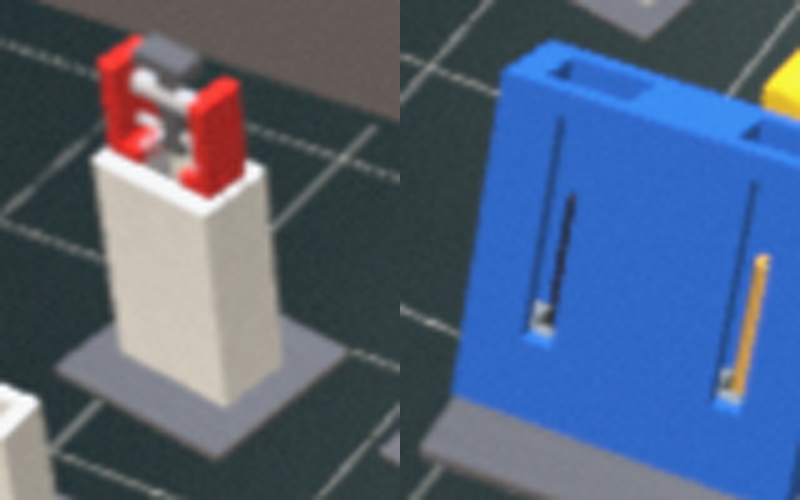

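View pics/c2.png

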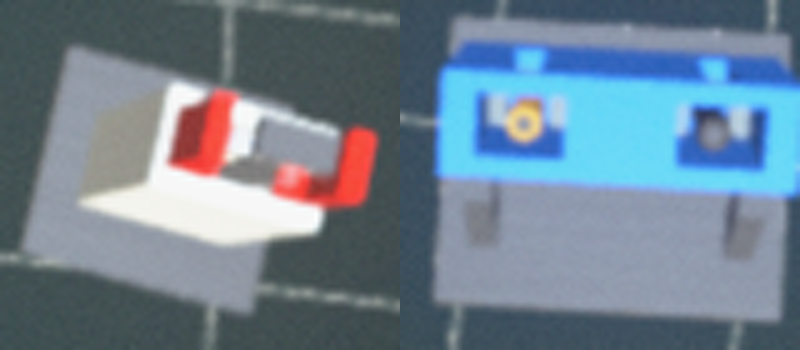

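The crops show the holder rim and the caddy mouths clearly. The brass ring is at crop (523,122) of the top view, so it is in the +y pocket (pocket_a). Next I'll fit poses.

```bash
python3 - <<'E'
from h import *
from scipy.optimize import least_squares
s=load('pics/scene0.png');t=load('pics/top0.png')
S=lambda x,y:(195+x/5,145+y/5); T=lambda x,y:(415+x/5,275+y/5)
Rz=lambda a:np.array([[np.cos(a),-np.sin(a),0],[np.sin(a),np.cos(a),0],[0,0,1]])
# holder corners: local signs; candidates matched nearest
C=np.array([[sx*.019,sy*.032,z] for sx in(-1,1) for sy in(-1,1) for z in(0.,.115)])
obs=[(s,S(95,157),.115),(s,S(210,213),.115),(s,S(268,168),.115),(s,S(228,405),0),(s,S(280,362),0),(s,S(122,350),0),
(t,T(170,82),.115),(t,T(153,182),.115),(t,T(322,207),.115),(t,T(82,202),0),(t,T(232,243),0)]
def f(p):
    r=[]
    for d,q,z in obs:
        X=C[C[:,2]==z]@Rz(p[2]).T+[p[0],p[1],0]
        e=proj(d,X)-q; r+=list(e[np.argmin((e**2).sum(1))])
    return r
best=min((least_squares(f,[.48,-.28,a],loss='soft_l1') for a in np.radians([-40,-20,0,20])),key=lambda o:o.cost)
print('holder',best.x[:2],np.degrees(best.x[2]),best.cost); print(np.round(best.fun,1))
# caddy: p=x,y,z of mouth mid, yaw
T2=lambda x,y:(285+(x-400)/5,175+y/5); S2=lambda x,y:(245+(x-400)/5,240+y/5)
u=np.array([.9063,0,.4226]);w=np.array([-.4226,0,.9063]);Y=np.array([0,1,0.])
ob=[]
for yy,pts in((.038,[(478,93),(562,93),(562,160),(477,157)]),(-.038,[(680,103),(766,108),(764,168),(679,166)])):
    for q,(du,dy) in zip(pts,[(.012,.017),(.012,-.017),(-.012,-.017),(-.012,.017)]): ob.append((t,T2(*q),u*du+Y*(yy+dy)))
for q,(du,dy) in zip([(655,90),(553,77),(570,60)],[(.012,-.021),(.012,-.055),(-.012,-.055)]): ob.append((s,S2(*q),u*du+Y*dy if dy!=-.021 else u*du+Y*dy))
g=lambda p:np.concatenate([(proj(d,Rz(p[3])@X+p[:3])[0]-q) for d,q,X in ob])
b=least_squares(g,[.65,0,.14,0],loss='soft_l1')
print('caddy mouth mid',b.x[:3],np.degrees(b.x[3]),b.cost);print(np.round(b.fun,1))
m=b.x[:3]; R=Rz(b.x[3]); A=m+R@(Y*.038); 
sp=A+R@(w*-.05-u*.005); print('pocket_a',A,'spacer top',sp,'proj top',proj(t,[sp]),'ring at',T2(523,122), 'proj scene visible',proj(s,[A+R@(-w*.05),A+R@(-w*.12)]),S2(762,262),S2(738,398))
np.save('fit.npy',np.r_[best.x,b.x])
E
```

```text
holder [ 0.48239602 -0.27426329] -5.225852071131645 9.687877685922368
[-1.2 -0.3 -1.  -1.2 -1.3 -1.4  0.   1.1  0.3  0.4 -0.8  1.6 -0.2  0.4
 -0.   0.5 -0.3  2.7 -1.5  0.2 -1.9 -1.6]
caddy mouth mid [ 0.64412901 -0.00147544  0.13252106] 4.7857556677452 9.503845130658299
[-0.5  0.1  0.7  0.9  0.1  0.1 -0.8 -0.  -0.7 -0.1  0.2 -0.3 -0.2  0.3
 -1.1 -0.1 -5.4  2.3 -2.  -0.6  0.2 -0.9]
pocket_a [0.64095866 0.03639208 0.13252106] spacer top [0.6574993  0.03777689 0.08509306] proj top [[309.50376781 199.87979262]] ring at (309.6, 199.4) proj scene visible [[318.57695798 292.99526735]
 [312.06629188 326.89027804]] (317.4, 292.4) (312.6, 319.6)
```

```bash
cat >> h.py <<'E'
from scipy.spatial.transform import Rotation as Ro
def plan(X,yaw,start=None,step=.034,n=None):
    """rows from present pose to TCP X, tool-y world heading = 90+yaw deg (mod 180)"""
    o=manip.observe(); p,R=(o['tool_pos'],Ro.from_rotvec(o['orientation']).as_matrix()) if start is None else start
    X=np.array(X,float); h=np.degrees(np.arctan2(R[1,1],R[0,1])); da=(90+yaw-h+90)%180-90
    n=n or int(max(np.ceil(np.linalg.norm(X-p)/step),np.ceil(abs(da)/7)))
    out=[]
    for i in range(n):
        out.append([*np.round(R.T@((X-p)/n)/.2,4),round(-da/n/60,4)]); R=Ro.from_euler('z',da/n,degrees=True).as_matrix()@R
    print(n,'rows',np.array2string(np.array(out),separator=','),'tilt',np.degrees(np.arccos(-R[2,2])).round(2)); return X,R
E
python3 -c "
from h import *
plan([.482,-.274,.215],-5.2)"
```

```text
13 rows [[ 0.1438,-0.0731, 0.0012, 0.0297],
 [ 0.1414,-0.0775, 0.0012, 0.0297],
 [ 0.1389,-0.0819, 0.0012, 0.0297],
 [ 0.1363,-0.0862, 0.0012, 0.0297],
 [ 0.1336,-0.0904, 0.0012, 0.0297],
 [ 0.1307,-0.0945, 0.0012, 0.0297],
 [ 0.1277,-0.0985, 0.0012, 0.0297],
 [ 0.1246,-0.1025, 0.0012, 0.0297],
 [ 0.1213,-0.1063, 0.0012, 0.0297],
 [ 0.118 ,-0.11  , 0.0012, 0.0297],
 [ 0.1145,-0.1136, 0.0012, 0.0297],
 [ 0.1109,-0.1171, 0.0012, 0.0297],
 [ 0.1072,-0.1205, 0.0013, 0.0297]] tilt 0.09
```

>>> jog_arm(
  rows=[
    [[1, 0.144, -0.073, 0.001, 0.03], [1, 0.141, -0.078, 0.001, 0.03], [1, 0.139, -0.082, 0.001, 0.03], [1, 0.136, -0.086, 0.001, 0.03], [1, 0.134, -0.09, 0.001, 0.03]],
  ],
)

```text
time_s: 0.52
tool_pos: [0.3001, -0.4555, 0.2171]
orientation: [-3.131, -0.243, 0.0]
wrist_force: [0.7, -0.1, 0.2]
opening: 0.0929
finger_force: 0.0
```

>>> jog_arm(
  rows=[
    [[1, 0.131, -0.095, 0.001, 0.03], [1, 0.128, -0.099, 0.001, 0.03], [1, 0.125, -0.103, 0.001, 0.03], [1, 0.121, -0.106, 0.001, 0.03], [1, 0.118, -0.11, 0.001, 0.03]],
  ],
)

```text
time_s: 0.93
tool_pos: [0.4147, -0.3415, 0.2162]
orientation: [-3.141, 0.003, 0.001]
wrist_force: [0.4, -1.3, 0.6]
opening: 0.0931
finger_force: 0.0
```

>>> jog_arm(
  rows=[
    [[1, 0.114, -0.114, 0.001, 0.03], [1, 0.111, -0.117, 0.001, 0.03], [1, 0.107, -0.12, 0.001, 0.03], [1, 0, 0, 0, 0]],
  ],
)

```text
time_s: 1.27
tool_pos: [0.4855, -0.2706, 0.2155]
orientation: [-3.136, 0.145, -0.001]
wrist_force: [0.4, -0.1, 0.2]
opening: 0.0931
finger_force: 0.0
```

```bash
python3 - <<'E'
from h import *
s=grab('scene','pics/s1.png');t=grab('top','pics/t1.png')
def crop(d,x,y,w,h,k): return cv2.resize(d['image'][y:y+h,x:x+w,::-1],None,fx=k,fy=k,interpolation=cv2.INTER_CUBIC)
cv2.imwrite('pics/c3.png',np.hstack([crop(s,185,120,80,110,5),crop(t,415,240,80,110,5)]))
o=manip.observe();print(o['time_s'],o['tool_pos'],o['orientation'])
plan([.482,-.274,.125],-5.2)
E
```

```text
1.3667 [ 0.48291155 -0.27384506  0.21543688] [-3.13793005e+00  1.43697560e-01  1.72004290e-03]
3 rows [[-0.0013, 0.0004, 0.1507,-0.0002],
 [-0.0013, 0.0004, 0.1507,-0.0002],
 [-0.0013, 0.0004, 0.1507,-0.0002]] tilt 0.07
```

View pics/c3.png

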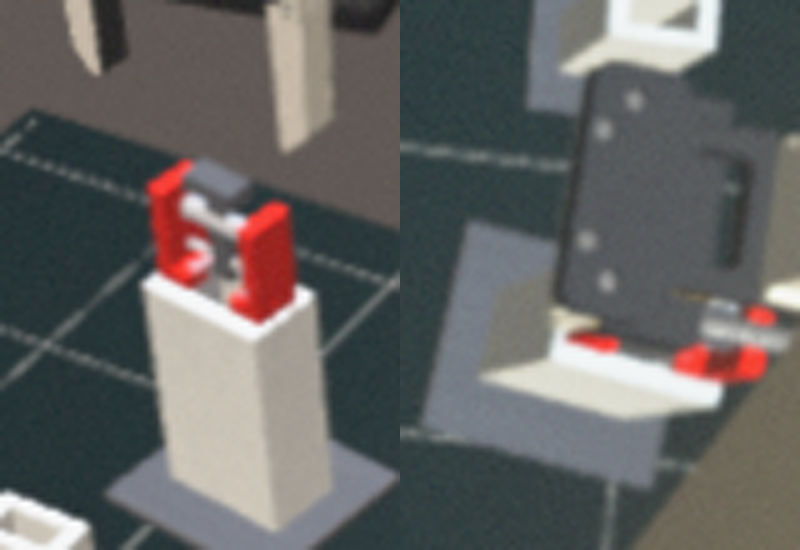

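The fingers are above the tongs and straddle them. The right plate's corners in the scene crop are: outer bottom (297,298), front bottom (262,318), outer top (290,206). I'll check these against the model.

```bash
python3 - <<'E'
from h import *
s=load('pics/s1.png');t=load('pics/t1.png');f=np.load('fit.npy')
a=f[2];R=Ro.from_euler('z',a).as_matrix()
P=lambda L:np.array(L)@R.T+[f[0],f[1],0]
L=[(x,y,z) for y in(.029,-.029) for x in(-.012,.012) for z in(.115,.163)]
for l,q in zip(L,(proj(s,P(L))-[185,120])*5): print(l,q.round())
L=[(sx*.019,sy*.032,.115) for sx in(-1,1) for sy in(-1,1)]
for l,q,q2 in zip(L,(proj(s,P(L))-[185,120])*5,(proj(t,P(L))-[415,240])*5): print('rim',l,q.round(),q2.round())
E
```

```text
(-0.012, 0.029, 0.115) [296. 292.]
(-0.012, 0.029, 0.163) [287. 200.]
(0.012, 0.029, 0.115) [260. 321.]
(0.012, 0.029, 0.163) [250. 228.]
(-0.012, -0.029, 0.115) [191. 247.]
(-0.012, -0.029, 0.163) [180. 155.]
(0.012, -0.029, 0.115) [155. 274.]
(0.012, -0.029, 0.163) [142. 183.]
rim (-0.019, -0.032, 0.115) [197. 236.] [320. 396.]
rim (-0.019, 0.032, 0.115) [312. 286.] [153. 360.]
rim (0.019, -0.032, 0.115) [139. 280.] [335. 295.]
rim (0.019, 0.032, 0.115) [255. 332.] [169. 259.]
```

>>> jog_arm(
  rows=[
    [[1, 0, 0, 0.15, 0], [1, 0, 0, 0.15, 0], [1, 0, 0, 0.15, 0], [1, 0, 0, 0, 0]],
  ],
)

```text
time_s: 1.7
tool_pos: [0.4778, -0.2734, 0.119]
orientation: [-3.133, 0.15, 0.015]
wrist_force: [-1.1, 0.3, -1.3]
opening: 0.0931
finger_force: 0.0
```

>>> jog_arm(
  rows=[
    [[0.16, 0, 0, 0, 0], [0.16, 0, 0, 0, 0], [0.16, 0, 0, 0, 0], [0.16, 0, 0, 0, 0], [0.16, 0, 0, 0, 0]],
  ],
  grip_force=20,
)

```text
time_s: 2.12
tool_pos: [0.4835, -0.2757, 0.128]
orientation: [3.136, -0.149, 0.004]
wrist_force: [-0.5, -0.0, 0.5]
opening: 0.0641
finger_force: 0.0
```

>>> jog_arm(
  rows=[
    [[0.16, 0, 0, 0, 0], [0.16, 0, 0, 0, 0], [0.16, 0, 0, 0, 0], [0.16, 0, 0, 0, 0], [0.16, 0, 0, 0, 0]],
  ],
)

```text
time_s: 2.53
tool_pos: [0.4834, -0.2753, 0.1274]
orientation: [3.137, -0.148, 0.003]
wrist_force: [-0.9, 0.7, 5.7]
opening: 0.0546
finger_force: 13.8
```

>>> jog_arm(
  rows=[
    [[0.16, 0, 0, -0.05, 0], [0.16, 0, 0, -0.1, 0], [0.16, 0, 0, -0.15, 0], [0.16, 0, 0, -0.15, 0], [0.16, 0, 0, -0.15, 0]],
  ],
)

```text
time_s: 2.95
tool_pos: [0.4821, -0.2745, 0.2473]
orientation: [-3.137, 0.148, 0.002]
wrist_force: [-0.1, -1.5, -0.8]
opening: 0.0545
finger_force: 11.7
```

>>> jog_arm(
  rows=[
    [[0.16, 0, 0, -0.15, 0], [0.16, 0, 0, -0.1, 0], [0.16, 0, 0, -0.05, 0], [0.16, 0, 0, 0, 0], [0.16, 0, 0, 0, 0]],
  ],
)

```text
time_s: 3.37
tool_pos: [0.4825, -0.2748, 0.3054]
orientation: [-3.138, 0.148, 0.001]
wrist_force: [-0.2, 0.1, -2.1]
opening: 0.0544
finger_force: 11.7
```

```bash
python3 - <<'E'
from h import *
s=grab('scene','pics/s2.png');t=grab('top','pics/t2.png')
f=np.load('fit.npy'); 
o=manip.observe();p=o['tool_pos'];print(o['time_s'],p,o['opening'],o['finger_force'])
q=proj(s,[p,p-[0,0,.111]]);print(q)
x,y=int(q[1][0])-50,int(q[1][1])-110
c=cv2.resize(s['image'][y:y+150,x:x+110,::-1],None,fx=4,fy=4,interpolation=cv2.INTER_CUBIC);print(x,y)
cv2.imwrite('pics/c4.png',c)
m=f[3:6];R=Ro.from_euler('z',f[6]).as_matrix();u=R@[.9063,0,.4226];w=R@[-.4226,0,.9063];A=m+R@[0,.038,0]
print(A,u,w)
E
```

```text
3.4667 [ 0.48187042 -0.27435226  0.30364834] 0.054365502127233935 11.677380055189133
[[220.96987208  98.53363665]
 [226.54916918 146.27304644]]
176 36
[0.64095866 0.03639208 0.13252106] [0.9031403 0.0756127 0.4226   ] [-0.42112666 -0.03525756  0.9063    ]
```

View pics/c4.png

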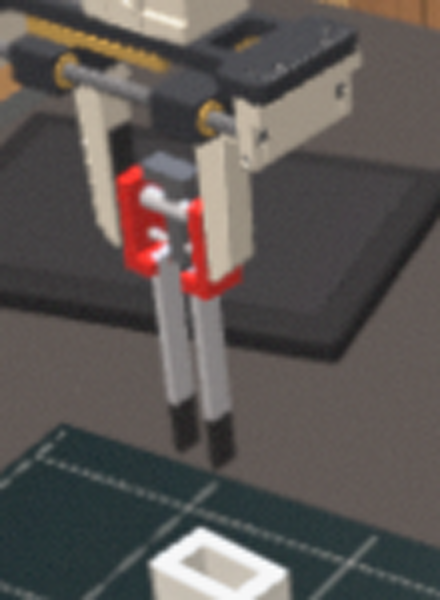

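The tongs are held upright, with the tip midpoint at crop (203,452). That matches the prediction of a tip 118 mm below the TCP. Next I'll go above pocket_a.

```bash
python3 - <<'E'
from h import *
plan([.6425,.0365,.296],4.8)
E
```

```text
11 rows [[ 0.0594,-0.1476, 0.0036,-0.0155],
 [ 0.0617,-0.1466, 0.0035,-0.0155],
 [ 0.0641,-0.1456, 0.0035,-0.0155],
 [ 0.0665,-0.1445, 0.0035,-0.0155],
 [ 0.0688,-0.1434, 0.0035,-0.0155],
 [ 0.0711,-0.1423, 0.0035,-0.0155],
 [ 0.0734,-0.1411, 0.0035,-0.0155],
 [ 0.0757,-0.1399, 0.0035,-0.0155],
 [ 0.0779,-0.1386, 0.0035,-0.0155],
 [ 0.0802,-0.1374, 0.0035,-0.0155],
 [ 0.0824,-0.136 , 0.0035,-0.0155]] tilt 0.21
```

>>> jog_arm(
  rows=[
    [[0.13, 0.06, -0.147, 0.003, -0.0155], [0.13, 0.062, -0.147, 0.003, -0.0155], [0.13, 0.064, -0.146, 0.003, -0.0155], [0.13, 0.066, -0.145, 0.003, -0.0155], [0.13, 0.069, -0.143, 0.003, -0.0155]],
  ],
)

```text
time_s: 3.88
tool_pos: [0.5553, -0.1319, 0.3006]
orientation: [-3.14, 0.02, 0.005]
wrist_force: [0.4, -0.7, -1.4]
opening: 0.0529
finger_force: 12.2
```

>>> jog_arm(
  rows=[
    [[0.13, 0.071, -0.142, 0.003, -0.0155], [0.13, 0.073, -0.141, 0.003, -0.0155], [0.13, 0.076, -0.14, 0.003, -0.0155], [0.13, 0.078, -0.139, 0.003, -0.0155], [0.13, 0.08, -0.137, 0.003, -0.0155]],
  ],
)

```text
time_s: 4.3
tool_pos: [0.6283, 0.0094, 0.2974]
orientation: [-3.139, -0.108, 0.006]
wrist_force: [-0.5, -0.2, -1.7]
opening: 0.0537
finger_force: 12.2
```

>>> jog_arm(
  rows=[
    [[0.13, 0.082, -0.136, 0.003, -0.0155], [0.13, 0, 0, 0, 0], [0.13, 0, 0, 0, 0], [0.13, 0, 0, 0, 0]],
  ],
)

```text
time_s: 4.63
tool_pos: [0.6424, 0.0359, 0.2974]
orientation: [3.139, 0.132, -0.005]
wrist_force: [0.4, 0.5, -1.9]
opening: 0.0529
finger_force: 12.2
```

```bash
python3 - <<'E'
from h import *
s=grab('scene','pics/s3.png');t=grab('top','pics/t3.png')
o=manip.observe();p=o['tool_pos'];R=Ro.from_rotvec(o['orientation']).as_matrix();print(o['time_s'],p,np.degrees(np.arctan2(R[1,1],R[0,1])),o['opening'])
tip=p-[0,0,.118]; yv=R[:,1]*.0145; q=proj(s,[tip-yv,tip+yv]);print((q-[265,180])*8, (proj(t,[tip])-[285,150])*4)
c=cv2.resize(s['image'][180:255+18,265:365,::-1],None,fx=8,fy=8*1,interpolation=cv2.INTER_CUBIC)[:600]
cv2.imwrite('pics/c5.png',c)
E
```

```text
4.7333 [0.64265948 0.03494134 0.29856994] -85.26388633932085 0.05306643424142676
[[521.72441115 568.42884117]
 [397.78084299 530.41227363]] [[ 97.65548151 165.32285474]]
```

View pics/c5.png

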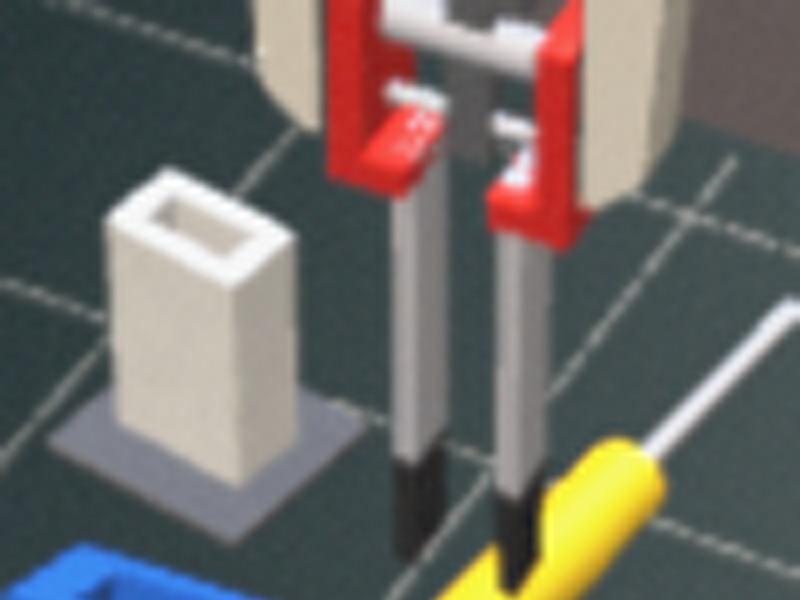

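Tips hang straight. The blade bottoms at (405,555) and (515,590) are about 1 mm from the prediction. Next I'll enter the mouth.

>>> jog_arm(
  rows=[
    [[0.13, 0, 0, 0.08, 0], [0.13, 0, 0, 0.08, 0], [0.13, 0, 0, 0.05, 0], [0.13, 0, 0, 0.05, 0], [0.13, 0, 0, 0.02, 0]],
  ],
)

```text
time_s: 5.15
tool_pos: [0.6424, 0.0352, 0.2416]
orientation: [-3.139, -0.13, 0.003]
wrist_force: [0.6, 0.6, 0.2]
opening: 0.0534
finger_force: 12.3
```

>>> jog_arm(
  rows=[
    [[0.13, 0, 0, 0.02, 0], [0.13, 0, 0, 0, 0], [0.13, 0, 0, 0, 0]],
  ],
)

```text
time_s: 5.4
tool_pos: [0.6435, 0.0359, 0.2401]
orientation: [3.139, 0.132, 0.001]
wrist_force: [0.3, 0.3, -1.2]
opening: 0.0531
finger_force: 12.2
```

```bash
python3 - <<'E'
from h import *
o=manip.observe();p=o['tool_pos'];R=Ro.from_rotvec(o['orientation']).as_matrix();print(o['time_s'],p,o['orientation'],o['wrist_force'],o['torque'],o['opening'])
f=np.load('fit.npy');R=Ro.from_euler('z',f[6]).as_matrix();u=R@[.9063,0,.4226];w=R@[-.4226,0,.9063];A=f[3:6]+R@[0,.038,0]
T=lambda D,uu,l=.137:A+uu*u+(l-D)*w-[0,0,.019]
S=plan(T(.03,-.005),4.8,step=.012)
plan(T(.09,-.004),4.8,start=S,step=.012)
s=grab('scene','pics/s4.png')
E
```

```text
5.4 [0.64348262 0.03590537 0.24006103] [3.13878538e+00 1.31560940e-01 1.34588104e-03] [ 0.32315524  0.29331064 -1.15649364] [-0.02550715 -0.10636041 -0.01127712] 0.053091363127574766
6 rows [[-0.0435,-0.0006, 0.0264, 0.    ],
 [-0.0435,-0.0006, 0.0264, 0.    ],
 [-0.0435,-0.0006, 0.0264, 0.    ],
 [-0.0435,-0.0006, 0.0264, 0.    ],
 [-0.0435,-0.0006, 0.0264, 0.    ],
 [-0.0435,-0.0006, 0.0264, 0.    ]] tilt 0.05
6 rows [[ 0.0218, 0.    , 0.045 ,-0.    ],
 [ 0.0218, 0.    , 0.045 ,-0.    ],
 [ 0.0218, 0.    , 0.045 ,-0.    ],
 [ 0.0218, 0.    , 0.045 ,-0.    ],
 [ 0.0218, 0.    , 0.045 ,-0.    ],
 [ 0.0218, 0.    , 0.045 ,-0.    ]] tilt 0.05
```

>>> jog_arm(
  rows=[
    [[0.13, -0.02, 0, 0.02, 0], [0.13, -0.03, 0, 0.02, 0], [0.13, -0.03, 0, 0.02, 0], [0.13, -0.03, 0, 0.02, 0], [0.13, -0.03, 0, 0.02, 0]],
  ],
)

```text
time_s: 5.87
tool_pos: [0.6145, 0.0336, 0.219]
orientation: [-3.139, -0.132, 0.0]
wrist_force: [1.4, -0.3, 0.1]
opening: 0.053
finger_force: 12.0
```

>>> jog_arm(
  rows=[
    [[0.13, -0.03, 0, 0.015, 0], [0.13, -0.03, -0.001, 0.015, 0], [0.13, -0.03, -0.001, 0.015, 0], [0.13, -0.03, -0.001, 0.013, 0], [0.13, 0, 0, 0, 0]],
  ],
)

```text
time_s: 6.28
tool_pos: [0.59, 0.0322, 0.2071]
orientation: [-3.139, -0.132, 0.002]
wrist_force: [0.3, 0.0, -2.7]
opening: 0.0533
finger_force: 12.0
```

```bash
python3 - <<'E'
from h import *
s=grab('scene','pics/s5.png');t=grab('top','pics/t5.png')
o=manip.observe();print(o['time_s'],o['tool_pos'],o['orientation'],o['wrist_force'],o['torque'],o['opening'],o['finger_force'])
c=np.hstack([cv2.resize(s['image'][195:315,255:355,::-1],None,fx=5,fy=5,interpolation=cv2.INTER_CUBIC),cv2.resize(t['image'][160:280,280:340,::-1],None,fx=5,fy=5,interpolation=cv2.INTER_CUBIC)])
cv2.imwrite('pics/c6.png',c)
E
```

```text
6.3833 [0.5907831  0.03223135 0.20756806] [-3.13874437e+00 -1.31741894e-01  1.43635788e-03] [ 0.08454331  0.43967458 -0.92892642] [ 0.01521265 -0.00527512 -0.01021961] 0.053304028122457985 11.950437426567078
```

View pics/c6.png

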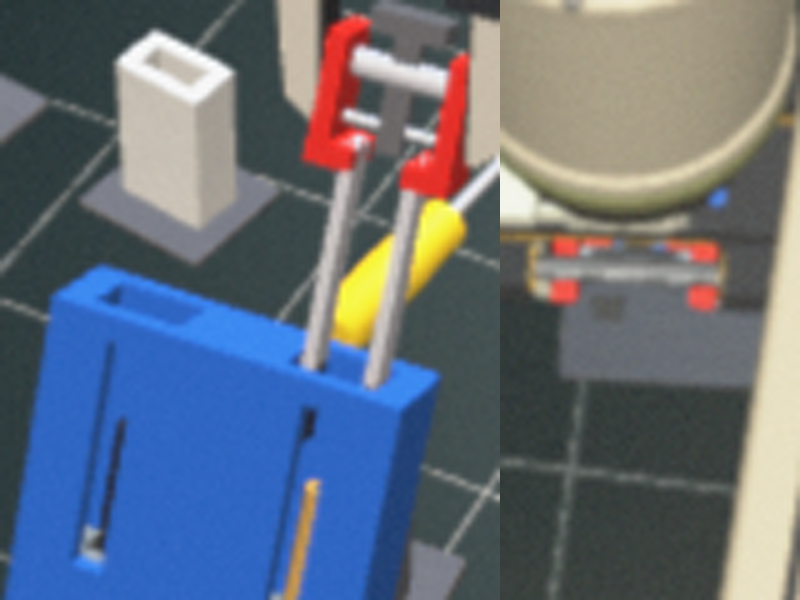

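The tongs lean with the pocket, both blades are inside the mouth at (315,365) and (375,380), and the brass is visible below at (312,485). Next I'll push down along the pocket axis.

>>> jog_arm(
  rows=[
    [[0.13, 0.014, 0, 0.03, 0], [0.13, 0.014, 0, 0.03, 0], [0.13, 0.014, 0, 0.03, 0], [0.13, 0.007, 0, 0.015, 0], [0.13, 0, 0, 0, 0]],
  ],
)

```text
time_s: 6.8
tool_pos: [0.6009, 0.0331, 0.1851]
orientation: [-3.139, -0.132, 0.003]
wrist_force: [-0.5, -1.5, -1.9]
opening: 0.0528
finger_force: 12.0
```

>>> jog_arm(
  rows=[
    [[0.13, 0.01, 0, 0.022, 0], [0.13, 0.01, 0, 0.022, 0], [0.13, 0.01, 0, 0.022, 0], [0.13, 0.01, 0, 0.022, 0], [0.13, 0, 0, 0, 0]],
  ],
)

```text
time_s: 7.22
tool_pos: [0.6091, 0.0338, 0.168]
orientation: [-3.139, -0.132, 0.001]
wrist_force: [1.7, -0.3, -1.8]
opening: 0.0528
finger_force: 11.9
```

```bash
python3 - <<'E'
from h import *
o=manip.observe();p=o['tool_pos'];print(o['time_s'],p,o['wrist_force'],o['torque'],o['opening'],o['finger_force'])
f=np.load('fit.npy');R=Ro.from_euler('z',f[6]).as_matrix();u=R@[.9063,0,.4226];w=R@[-.4226,0,.9063];A=f[3:6]+R@[0,.038,0]
g=p+[0,0,.019]-A; print('D',.137-g@w,'u',g@u,'y',g@R[:,1])
E
```

```text
7.2167 [0.60911339 0.03376339 0.16800877] [ 1.70281192 -0.27570495 -1.76945328] [ 0.04336001 -0.19102829 -0.04960762] 0.052806749737531335 11.943208873271942
D 0.0741142040628576 u -0.005933005258114413 y 3.733118542677099e-05
```

>>> jog_arm(
  rows=[
    [[0.13, 0.009, 0, 0.016, 0], [0.13, 0.009, 0, 0.016, 0], [0.13, 0.009, 0, 0.016, 0], [0.13, 0.005, 0, 0.012, 0], [0.13, 0, 0, 0, 0]],
  ],
)

```text
time_s: 7.63
tool_pos: [0.6152, 0.0343, 0.1563]
orientation: [-3.139, -0.132, 0.002]
wrist_force: [-0.1, 0.1, -1.7]
opening: 0.0532
finger_force: 12.0
```

>>> jog_arm(
  rows=[
    [[0, 0, 0, 0, 0], [-0.05, 0, 0, 0, 0], [-0.05, 0, 0, 0, 0], [-0.05, 0, 0, 0, 0], [-0.05, 0, 0, 0, 0]],
  ],
  grip_force=30,
)

```text
time_s: 8.05
tool_pos: [0.6155, 0.0342, 0.1574]
orientation: [3.139, 0.132, 0.0]
wrist_force: [0.8, 0.2, -2.7]
opening: 0.0455
finger_force: 24.4
```

>>> jog_arm(
  rows=[
    [[-0.1, 0, 0, 0, 0], [-0.1, 0, 0, 0, 0], [-0.1, 0, 0, 0, 0], [-0.1, 0, 0, 0, 0], [-0.1, 0, 0, 0, 0]],
  ],
)

```text
time_s: 8.47
tool_pos: [0.6155, 0.0343, 0.1574]
orientation: [-3.139, -0.132, -0.0]
wrist_force: [-0.7, 1.0, 0.5]
opening: 0.0439
finger_force: 30.0
```

The squeeze force rises linearly below 48 mm opening, so the tongs are on the spacer. Next I'll draw it out along the pocket axis.

>>> jog_arm(
  rows=[
    [[-0.1, -0.007, 0, -0.015, 0], [-0.1, -0.014, 0, -0.03, 0], [-0.1, -0.021, 0, -0.045, 0], [-0.1, -0.021, 0, -0.045, 0], [-0.1, -0.021, 0, -0.045, 0]],
  ],
)

```text
time_s: 8.88
tool_pos: [0.5983, 0.0328, 0.1946]
orientation: [3.139, 0.132, 0.0]
wrist_force: [-0.4, 0.4, -2.5]
opening: 0.0441
finger_force: 30.0
```

>>> jog_arm(
  rows=[
    [[-0.1, -0.021, 0, -0.045, 0], [-0.1, -0.021, 0, -0.045, 0], [-0.1, -0.021, 0, -0.045, 0], [-0.1, -0.021, 0, -0.045, 0], [-0.1, -0.021, 0, -0.045, 0]],
  ],
)

```text
time_s: 9.3
tool_pos: [0.5773, 0.0311, 0.2393]
orientation: [3.139, 0.132, 0.0]
wrist_force: [1.6, 0.1, -1.7]
opening: 0.044
finger_force: 30.0
```

>>> jog_arm(
  rows=[
    [[-0.1, -0.028, 0, -0.06, 0], [-0.1, -0.028, 0, -0.06, 0], [-0.1, -0.028, 0, -0.06, 0], [-0.1, -0.028, 0, -0.06, 0], [-0.1, -0.021, 0, -0.045, 0]],
  ],
)

```text
time_s: 9.72
tool_pos: [0.5509, 0.0288, 0.2973]
orientation: [3.139, 0.132, 0.002]
wrist_force: [0.4, -0.0, -1.6]
opening: 0.0441
finger_force: 30.0
```

>>> jog_arm(
  rows=[
    [[-0.1, -0.01, 0, -0.03, 0], [-0.1, 0, 0, 0, 0], [-0.1, 0, 0, 0, 0]],
  ],
)

```text
time_s: 9.97
tool_pos: [0.5494, 0.0287, 0.3015]
orientation: [3.139, 0.132, 0.001]
wrist_force: [1.5, -0.3, -3.3]
opening: 0.0439
finger_force: 30.0
```

```bash
python3 - <<'E'
from h import *
s=grab('scene','pics/s6.png');t=grab('top','pics/t6.png')
o=manip.observe();p=o['tool_pos'];print(o['time_s'],p,o['wrist_force'],o['opening'],o['finger_force'])
x,y=[int(v) for v in proj(s,[p])[0]];x0=max(x-60,0);y0=max(y-50,0);print(x0,y0)
cv2.imwrite('pics/c7.png',cv2.resize(s['image'][y0:y0+150,x0:x0+140,::-1],None,fx=4,fy=4,interpolation=cv2.INTER_CUBIC))
np.save('p7.npy',p)
im=s['image'].astype(int);m=(im[...,0]>150)&(im[...,1]>90)&(im[...,2]<100)&(im[...,0]-im[...,1]>30)&(im[...,1]-im[...,2]>40)
print('brass px',[ (int(a.min()),int(a.max()),len(a)) for a in np.nonzero(m[:,240:360])])
print('tray ctr',np.mean([[.493,.421],[.521,.25],[.352,.219],[.327,.392]],0))
E
```

```text
10.0667 [0.54907612 0.02871714 0.3003092 ] [-1.00801588 -0.00434559 -3.38696699] 0.04395801611709726 29.977713525295258
285 112
brass px [(0, 263, 1869), (0, 119, 1869)]
tray ctr [0.42325 0.3205 ]
```

View pics/c7.png

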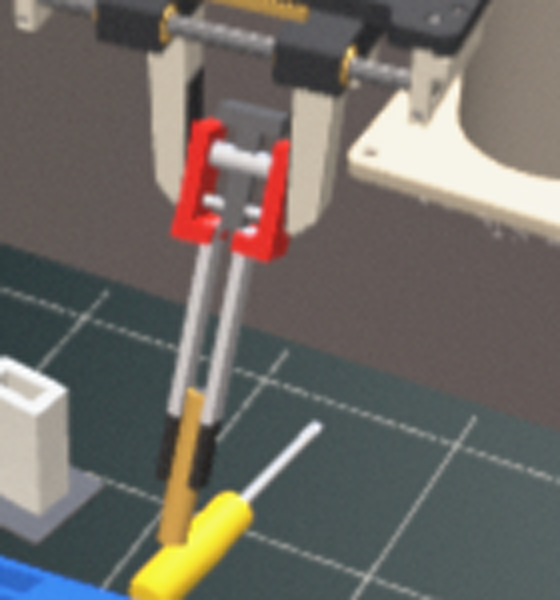

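The brass spacer is held between the black tips at (185,470) in the crop, clear of the caddy and leaning 25°. Next I'll take it to the tray.

```bash
python3 - <<'E'
from h import *
S=plan([.379,.313,.22],9.5,step=.028)
plan([.379,.313,.142],9.5,start=S,step=.012)
E
```

```text
13 rows [[-0.056 ,-0.1144, 0.031 ,-0.006 ],
 [-0.0553,-0.1148, 0.031 ,-0.006 ],
 [-0.0545,-0.1151, 0.031 ,-0.006 ],
 [-0.0538,-0.1155, 0.031 ,-0.006 ],
 [-0.0531,-0.1158, 0.031 ,-0.006 ],
 [-0.0523,-0.1161, 0.031 ,-0.006 ],
 [-0.0516,-0.1165, 0.031 ,-0.006 ],
 [-0.0509,-0.1168, 0.031 ,-0.006 ],
 [-0.0501,-0.1171, 0.031 ,-0.006 ],
 [-0.0494,-0.1174, 0.031 ,-0.006 ],
 [-0.0487,-0.1177, 0.031 ,-0.006 ],
 [-0.0479,-0.118 , 0.031 ,-0.006 ],
 [-0.0472,-0.1183, 0.031 ,-0.006 ]] tilt 0.08
7 rows [[ 0.0001, 0.    , 0.0557,-0.    ],
 [ 0.0001, 0.    , 0.0557,-0.    ],
 [ 0.0001, 0.    , 0.0557,-0.    ],
 [ 0.0001, 0.    , 0.0557,-0.    ],
 [ 0.0001, 0.    , 0.0557,-0.    ],
 [ 0.0001, 0.    , 0.0557,-0.    ],
 [ 0.0001, 0.    , 0.0557,-0.    ]] tilt 0.08
```

>>> jog_arm(
  rows=[
    [[-0.1, -0.02, -0.05, 0, -0.006], [-0.1, -0.056, -0.11, 0.02, -0.006], [-0.1, -0.055, -0.115, 0.031, -0.006], [-0.1, -0.055, -0.115, 0.031, -0.006], [-0.1, -0.054, -0.116, 0.031, -0.006]],
  ],
)

```text
time_s: 10.48
tool_pos: [0.4903, 0.126, 0.2776]
orientation: [-3.136, -0.182, 0.002]
wrist_force: [0.2, 0.4, -2.1]
opening: 0.0438
finger_force: 30.0
```

>>> jog_arm(
  rows=[
    [[-0.1, -0.053, -0.116, 0.031, -0.006], [-0.1, -0.053, -0.116, 0.031, -0.006], [-0.1, -0.052, -0.116, 0.031, -0.006], [-0.1, -0.052, -0.116, 0.031, -0.006], [-0.1, -0.051, -0.117, 0.031, -0.006]],
  ],
)

```text
time_s: 10.9
tool_pos: [0.4234, 0.2346, 0.2467]
orientation: [3.133, 0.232, -0.002]
wrist_force: [-0.7, 1.6, -1.7]
opening: 0.0436
finger_force: 30.0
```

>>> jog_arm(
  rows=[
    [[-0.1, -0.05, -0.117, 0.031, -0.006], [-0.1, -0.049, -0.117, 0.031, -0.006], [-0.1, -0.04, -0.1, 0.031, -0.006], [-0.1, -0.025, -0.09, 0.03, 0], [-0.1, 0, 0, 0, 0]],
  ],
)

```text
time_s: 11.32
tool_pos: [0.3764, 0.3144, 0.2209]
orientation: [-3.13, -0.265, 0.006]
wrist_force: [0.9, -0.0, -2.5]
opening: 0.0437
finger_force: 30.0
```

```bash
python3 - <<'E'
from h import *
o=manip.observe();p=o['tool_pos'];print(o['time_s'],p,o['wrist_force'],o['opening'],o['finger_force'])
S=plan([.379,.313,.145],9.5,step=.02)
E
```

```text
11.3167 [0.37638972 0.31439719 0.22091076] [ 0.92933782 -0.0071823  -2.50666989] 0.04371479339321645 29.97809886932373
4 rows [[0.0033,0.0023,0.0949,0.0008],
 [0.0033,0.0023,0.0949,0.0008],
 [0.0033,0.0023,0.0949,0.0008],
 [0.0033,0.0023,0.0949,0.0008]] tilt 0.2
```

>>> jog_arm(
  rows=[
    [[-0.1, 0.004, 0, 0.08, 0], [-0.1, 0.004, 0, 0.09, 0], [-0.1, 0.004, 0, 0.09, 0], [-0.1, 0, 0, 0.07, 0], [-0.1, 0, 0, 0.02, 0]],
  ],
)

```text
time_s: 11.73
tool_pos: [0.3801, 0.3112, 0.1499]
orientation: [3.128, 0.26, -0.007]
wrist_force: [-0.2, -0.5, -2.4]
opening: 0.044
finger_force: 30.0
```

>>> jog_arm(
  rows=[
    [[-0.1, 0, 0, 0.01, 0], [-0.1, 0, 0, 0.005, 0], [-0.1, 0, 0, 0, 0]],
  ],
)

```text
time_s: 11.98
tool_pos: [0.3823, 0.3126, 0.1509]
orientation: [-3.13, -0.26, -0.002]
wrist_force: [-0.4, 0.9, -1.2]
opening: 0.0437
finger_force: 30.0
```

>>> jog_arm(
  rows=[
    [[-0.1, 0, 0, 0.005, 0], [-0.1, 0, 0, 0.005, 0], [-0.1, 0, 0, 0, 0]],
  ],
)

```text
time_s: 12.23
tool_pos: [0.3821, 0.3126, 0.1485]
orientation: [-3.13, -0.26, -0.001]
wrist_force: [0.9, 0.7, -2.1]
opening: 0.044
finger_force: 30.0
```

>>> jog_arm(
  rows=[
    [[-0.1, 0, 0, 0.01, 0], [-0.1, 0, 0, 0.01, 0], [-0.1, 0, 0, 0.005, 0], [-0.1, 0, 0, 0, 0]],
  ],
)

```text
time_s: 12.57
tool_pos: [0.3816, 0.3123, 0.1426]
orientation: [3.13, 0.26, -0.001]
wrist_force: [0.3, -0.8, -1.1]
opening: 0.044
finger_force: 30.0
```

>>> jog_arm(
  rows=[
    [[-0.1, 0, 0, 0.01, 0], [-0.1, 0, 0, 0.01, 0], [-0.1, 0, 0, 0, 0], [-0.1, 0, 0, 0, 0]],
  ],
)

```text
time_s: 12.9
tool_pos: [0.382, 0.3126, 0.1395]
orientation: [-3.13, -0.26, -0.001]
wrist_force: [-1.1, -0.4, 2.9]
opening: 0.0439
finger_force: 30.0
```

```bash
python3 - <<'E'
from h import *
s=grab('scene','pics/s8.png');t=grab('top','pics/t8.png')
o=manip.observe();p=o['tool_pos'];print(o['time_s'],p,o['wrist_force'],o['torque'],o['opening'],o['finger_force'])
# brass pixels in scene near tray
im=s['image'].astype(int)[230:340,430:560];m=((im[...,0]-im[...,2]>60)&(im[...,0]>im[...,1]+15)&(im[...,1]-im[...,2]>15)).astype(np.uint8)
n,l,st,c=cv2.connectedComponentsWithStats(m); print([(list(st[i]+[430,230,0,0,0]),c[i].round(1)+[430,230]) for i in range(1,n) if st[i][4]>8])
R=Ro.from_rotvec(o['orientation']).as_matrix();xh=R[:,0]
cen=p+.0568*xh-[0,0,.104]; bot=p+.0717*xh-[0,0,.1357];print(cen,bot,proj(s,[cen,bot]))
E
```

```text
13.0 [0.38201257 0.31260361 0.13947571] [-2.14931457 -0.34106458  2.76741298] [-0.06024781  0.38779238 -0.01467874] 0.044007158291718335 30.028240084648132
[([np.int64(494), np.int64(270), np.int64(13), np.int64(34), np.int64(180)], array([499.9, 287. ]))]
[0.43803452 0.32197271 0.0355077 ] [0.45273042 0.32443045 0.00381609] [[500.0031103  286.61837464]
 [495.74710227 302.65872004]]
```

It touches down at exactly the predicted spot. Next I'll release slowly and withdraw along the tongs' axis.

>>> jog_arm(
  rows=[
    [[-0.05, 0, 0, 0, 0], [0, 0, 0, 0, 0], [0.03, 0, 0, 0, 0], [0.06, 0, 0, 0, 0], [0.09, 0, 0, 0, 0]],
  ],
)

```text
time_s: 13.42
tool_pos: [0.3817, 0.3122, 0.1386]
orientation: [3.13, 0.26, -0.001]
wrist_force: [0.0, -0.2, -1.5]
opening: 0.0506
finger_force: 12.9
```

>>> jog_arm(
  rows=[
    [[0.12, 0, 0, 0, 0], [0.14, 0, 0, 0, 0], [0.16, 0, 0, 0, 0], [0.16, 0, 0, 0, 0], [0.16, 0, 0, 0, 0]],
  ],
  grip_force=20,
)

```text
time_s: 13.83
tool_pos: [0.3818, 0.3124, 0.139]
orientation: [3.131, 0.26, -0.0]
wrist_force: [0.4, 0.5, -1.7]
opening: 0.0542
finger_force: 11.4
```

>>> jog_arm(
  rows=[
    [[0.16, 0, 0, 0, 0], [0.16, 0, 0, 0, 0], [0.16, 0, 0, 0, 0], [0.16, 0, 0, 0, 0], [0.16, 0, 0, 0, 0]],
  ],
)

```text
time_s: 14.25
tool_pos: [0.3818, 0.3124, 0.1391]
orientation: [3.131, 0.26, 0.0]
wrist_force: [-0.0, -0.9, -2.0]
opening: 0.0546
finger_force: 11.4
```

```bash
cat > br.py <<'E'
from h import *
import sys
s=grab('scene',f'pics/{sys.argv[1]}s.png');t=grab('top',f'pics/{sys.argv[1]}t.png')
o=manip.observe();p=o['tool_pos'];print(o['time_s'],p,o['wrist_force'],o['opening'],o['finger_force'])
for d,(x0,y0,x1,y1),z in((s,(430,230,560,340),.011),(t,(100,240,215,350),.011)):
    im=d['image'].astype(int)[y0:y1,x0:x1];m=((im[...,0]-im[...,2]>50)&(im[...,0]>im[...,1]+10)&(im[...,1]-im[...,2]>15)).astype(np.uint8)
    n,l,st,c=cv2.connectedComponentsWithStats(m)
    for i in range(1,n):
        if st[i][4]>8: print([int(v) for v in st[i]],c[i]+[x0,y0],'at z.011:',atz(d,c[i]+[x0,y0],z).round(3))
E
python3 br.py a
```

```text
14.35 [0.38183379 0.31242273 0.13903769] [ 0.11789076 -0.20986359 -0.72679926] 0.05418896548236545 11.40312373638153
[64, 42, 10, 28, 171] [498.43274854 285.53216374] at z.011: [0.412 0.317 0.011]
[24, 64, 7, 10, 44] [126.47727273 307.59090909] at z.011: [0.398 0.393 0.011]
[14, 68, 5, 12, 34] [116.35294118 313.67647059] at z.011: [0.383 0.412 0.011]
[46, 89, 4, 6, 16] [147.1875 331.8125] at z.011: [0.356 0.338 0.011]
```

The spacer lies in the tray around (0.41, 0.317). Next I'll lift away.

>>> jog_arm(
  rows=[
    [[0.16, 0, 0, -0.03, 0], [0.16, 0, 0, -0.06, 0], [0.16, 0, 0, -0.09, 0], [0.16, 0, 0, -0.12, 0], [0.16, 0, 0, -0.15, 0]],
  ],
)

```text
time_s: 14.77
tool_pos: [0.381, 0.3119, 0.2296]
orientation: [3.13, 0.26, -0.003]
wrist_force: [0.5, 1.0, -1.4]
opening: 0.0545
finger_force: 11.4
```

>>> jog_arm(
  rows=[
    [[0.16, 0, 0, -0.15, 0], [0.16, 0, 0, -0.12, 0], [0.16, 0, 0, -0.06, 0], [0.16, 0, 0, 0, 0], [0.16, 0, 0, 0, 0]],
  ],
)

```text
time_s: 15.18
tool_pos: [0.3821, 0.3125, 0.2953]
orientation: [-3.13, -0.26, -0.002]
wrist_force: [-0.2, -0.9, -1.7]
opening: 0.0545
finger_force: 11.4
```

```bash
python3 br.py b; python3 -c "
from h import *
plan([.4247,-.2691,.29],-5.2)"
```

```text
15.2833 [0.38116685 0.31195059 0.29304559] [ 0.20923788  0.40312708 -1.08759475] 0.054401746283503374 11.403069198131561
[64, 42, 10, 28, 166] [498.53614458 285.51204819] at z.011: [0.412 0.317 0.011]
[60, 52, 5, 32, 142] [162.1971831  308.03521127] at z.011: [0.409 0.316 0.011]
18 rows [[-0.0147, 0.1612, 0.0011, 0.0136],
 [-0.0124, 0.1614, 0.0011, 0.0136],
 [-0.0101, 0.1615, 0.0011, 0.0136],
 [-0.0078, 0.1617, 0.0011, 0.0136],
 [-0.0055, 0.1618, 0.0011, 0.0136],
 [-0.0032, 0.1618, 0.001 , 0.0136],
 [-0.0009, 0.1619, 0.001 , 0.0136],
 [ 0.0014, 0.1618, 0.001 , 0.0136],
 [ 0.0037, 0.1618, 0.001 , 0.0136],
 [ 0.006 , 0.1617, 0.001 , 0.0136],
 [ 0.0083, 0.1616, 0.001 , 0.0136],
 [ 0.0106, 0.1615, 0.001 , 0.0136],
 [ 0.0129, 0.1613, 0.001 , 0.0136],
 [ 0.0152, 0.1611, 0.001 , 0.0136],
 [ 0.0175, 0.1609, 0.001 , 0.0136],
 [ 0.0198, 0.1606, 0.001 , 0.0136],
 [ 0.0221, 0.1603, 0.001 , 0.0136],
 [ 0.0244, 0.16  , 0.001 , 0.0136]] tilt 0.17
```

The spacer lies still at the tray's centre. Next I'll carry the tongs back.

>>> jog_arm(
  rows=[
    [[0.16, -0.015, 0.1, 0.001, 0.0136], [0.16, -0.012, 0.161, 0.001, 0.0136], [0.16, -0.01, 0.161, 0.001, 0.0136], [0.16, -0.008, 0.161, 0.001, 0.0136], [0.16, -0.006, 0.161, 0.001, 0.0136]],
  ],
)

```text
time_s: 15.7
tool_pos: [0.3906, 0.162, 0.2917]
orientation: [3.137, 0.148, -0.006]
wrist_force: [0.3, -0.9, -1.7]
opening: 0.0543
finger_force: 11.4
```

>>> jog_arm(
  rows=[
    [[0.16, -0.003, 0.161, 0.001, 0.0136], [0.16, -0.001, 0.161, 0.001, 0.0136], [0.16, 0.001, 0.161, 0.001, 0.0136], [0.16, 0.004, 0.161, 0.001, 0.0136], [0.16, 0.006, 0.161, 0.001, 0.0136]],
  ],
)

```text
time_s: 16.12
tool_pos: [0.4027, 0.0015, 0.2909]
orientation: [-3.141, -0.036, 0.005]
wrist_force: [1.1, 0.8, -1.2]
opening: 0.0547
finger_force: 11.4
```

>>> jog_arm(
  rows=[
    [[0.16, 0.008, 0.161, 0.001, 0.0136], [0.16, 0.011, 0.161, 0.001, 0.0136], [0.16, 0.013, 0.161, 0.001, 0.0136], [0.16, 0.015, 0.161, 0.001, 0.0136], [0.16, 0.018, 0.161, 0.001, 0.0136]],
  ],
)

```text
time_s: 16.53
tool_pos: [0.4148, -0.1594, 0.2898]
orientation: [-3.139, 0.077, 0.005]
wrist_force: [0.1, -0.2, -0.7]
opening: 0.0543
finger_force: 11.4
```

>>> jog_arm(
  rows=[
    [[0.16, 0.02, 0.161, 0.001, 0.0136], [0.16, 0.022, 0.161, 0.001, 0.0136], [0.16, 0.025, 0.14, 0.001, 0.0136], [0.16, 0, 0.08, 0, 0], [0.16, 0, 0, 0, 0]],
  ],
)

```text
time_s: 16.95
tool_pos: [0.4206, -0.2694, 0.2884]
orientation: [-3.136, 0.147, 0.007]
wrist_force: [-0.1, -1.0, -1.6]
opening: 0.0545
finger_force: 11.4
```

```bash
python3 -c "
from h import *
o=manip.observe();print(o['time_s'],o['tool_pos'],o['opening'])
plan([.4247,-.2691,.25],-5.2)"
```

```text
16.95 [ 0.42062617 -0.26944596  0.28843251] 0.05450248516342189
2 rows [[ 0.0105,-0.0017, 0.096 ,-0.0015],
 [ 0.0105,-0.0016, 0.096 ,-0.0015]] tilt 0.26
```

>>> jog_arm(
  rows=[
    [[0.16, 0.01, 0, 0.06, 0], [0.16, 0.01, 0, 0.08, 0], [0.16, 0, 0, 0.05, 0], [0.16, 0, 0, 0, 0], [0.16, 0, 0, 0, 0]],
  ],
)

```text
time_s: 17.37
tool_pos: [0.4256, -0.2661, 0.252]
orientation: [-3.137, 0.14, 0.004]
wrist_force: [0.1, 0.1, -1.0]
opening: 0.0544
finger_force: 11.4
```

```bash
python3 - <<'E'
from h import *
s=grab('scene','pics/s9.png');t=grab('top','pics/t9.png')
o=manip.observe();p=o['tool_pos'];R=Ro.from_rotvec(o['orientation']).as_matrix();print(o['time_s'],p,o['opening'],np.degrees(np.arctan2(R[1,1],R[0,1])))
th=np.radians(25);g=p+[0,0,.019];tip=g+.137*(np.sin(th)*R[:,0]-[0,0,np.cos(th)])
print('tip',tip,(proj(s,[tip])-[185,90])*6)
f=np.load('fit.npy');print((proj(s,[[f[0],f[1],.115]])-[185,90])*6, (proj(t,[tip,[f[0],f[1],.115]])-[430,270])*6)
c=np.hstack([cv2.resize(s['image'][90:190,185:265,::-1],None,fx=6,fy=6,interpolation=cv2.INTER_CUBIC),cv2.resize(t['image'][270:370,430:480,::-1],None,fx=6,fy=6,interpolation=cv2.INTER_CUBIC)])
cv2.imwrite('pics/c9.png',c)
E
```

```text
17.4667 [ 0.42635624 -0.26708012  0.25391676] 0.05450298759904297 -95.14948370790879
tip [ 0.48402125 -0.27227678  0.14878361] [[263.02611008 446.73909983]]
[[270.18987403 519.78715013]] [[234.29242224 197.02486937]
 [203.64063014 212.56404115]]
```

View pics/c9.png

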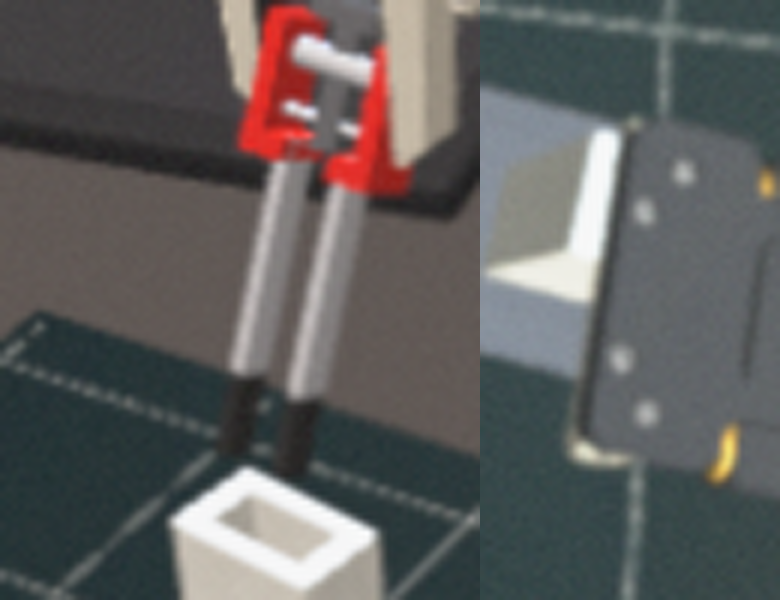

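The tips hang just above the mouth, with the midpoint at (264,462) and the rim centre at (277,528). They are centred in y and about 3 mm towards +x, so I'll nudge and enter.

>>> jog_arm(
  rows=[
    [[0.16, -0.004, 0.006, 0.04, 0], [0.16, 0, 0.004, 0.05, 0], [0.16, 0, 0, 0.05, 0], [0.16, 0, 0, 0.04, 0], [0.16, 0, 0, 0.02, 0]],
  ],
)

```text
time_s: 17.88
tool_pos: [0.424, -0.2694, 0.2124]
orientation: [-3.138, 0.143, 0.004]
wrist_force: [-8.1, 2.3, 13.4]
opening: 0.0542
finger_force: 11.2
```

>>> jog_arm(
  rows=[
    [[0.16, 0, 0, 0.01, 0], [0.16, 0, 0, 0, 0], [0.16, 0, 0, 0, 0]],
  ],
)

```text
time_s: 18.13
tool_pos: [0.4243, -0.2695, 0.2117]
orientation: [3.138, -0.143, -0.002]
wrist_force: [-6.3, 2.1, 7.5]
opening: 0.054
finger_force: 11.0
```

```bash
python3 - <<'E'
from h import *
o=manip.observe();print(o['time_s'],o['tool_pos'],o['wrist_force'],o['torque'],o['opening'])
plan([.486,-.275,.213],-5.2,n=10)
E
```

```text
18.1333 [ 0.42434552 -0.26951682  0.21171898] [-6.3193571   2.14302972  7.51851541] [0.43456717 1.16855957 0.05609446] 0.05396622234752972
10 rows [[ 0.0309,-0.0001,-0.0007,-0.    ],
 [ 0.0309,-0.0001,-0.0007,-0.    ],
 [ 0.0309,-0.0001,-0.0007,-0.    ],
 [ 0.0309,-0.0001,-0.0007,-0.    ],
 [ 0.0309,-0.0001,-0.0007,-0.    ],
 [ 0.0309,-0.0001,-0.0007,-0.    ],
 [ 0.0309,-0.0001,-0.0007,-0.    ],
 [ 0.0309,-0.0001,-0.0007,-0.    ],
 [ 0.0309,-0.0001,-0.0007,-0.    ],
 [ 0.0309,-0.0001,-0.0007,-0.    ]] tilt 0.08
```

Contact before entry: the tip face landed on the far (+x) lip. I'll back up to the pose of the last picture and compare numerically.

>>> jog_arm(
  rows=[
    [[0.16, 0, 0, -0.03, 0], [0.16, 0, 0, -0.06, 0], [0.16, 0.005, -0.005, -0.06, 0], [0.16, 0.005, -0.005, -0.06, 0], [0.16, 0, 0, 0, 0]],
  ],
)

```text
time_s: 18.55
tool_pos: [0.4289, -0.2685, 0.2574]
orientation: [3.135, -0.142, 0.007]
wrist_force: [0.5, -0.0, -1.0]
opening: 0.0543
finger_force: 11.4
```

>>> jog_arm(
  rows=[
    [[0.16, 0, 0, 0, 0], [0.16, 0, 0, 0, 0]],
  ],
)

```text
time_s: 18.72
tool_pos: [0.4274, -0.2676, 0.2534]
orientation: [3.138, -0.142, 0.0]
wrist_force: [-0.6, -0.2, -2.3]
opening: 0.0545
finger_force: 11.4
```

```bash
python3 - <<'E'
from h import *
s0=load('pics/s9.png');s=grab('scene','pics/s10.png')
o=manip.observe();p=o['tool_pos'];print(o['time_s'],p,o['wrist_force'],o['opening'])
p0=np.array([.42636,-.26708,.25392])
print('expected shift by TCP',proj(s,[p])[0]-proj(s,[p0])[0])
g=lambda d:cv2.cvtColor(d['image'],cv2.COLOR_RGB2GRAY)
for nm,(x,y,x1,y1) in dict(tips=(218,148,240,171),mid=(222,118,248,150),plates=(224,92,252,122)).items():
    T=g(s0)[y:y1,x:x1]; r=cv2.matchTemplate(g(s)[y-10:y1+10,x-10:x1+10],T,cv2.TM_CCOEFF_NORMED)
    _,v,_,l=cv2.minMaxLoc(r); i,j=l[1],l[0]
    sub=lambda a,b,c:(a-c)/(2*(a-2*b+c))
    dx=sub(r[i,j-1],v,r[i,j+1]) if 0<j<20 else 0; dy=sub(r[i-1,j],v,r[i+1,j]) if 0<i<20 else 0
    print(nm,v,j-10+dx,i-10+dy)
tip=np.array([.484,-.2723,.1488]);q=proj(s,[tip,tip+[.01,0,0],tip+[0,.01,0],tip+[0,0,.01]]);print(q[1:]-q[0])
E
```

```text
18.7667 [ 0.42714118 -0.26746196  0.25288165] [ 0.62876533  0.72972595 -2.23144598] 0.054170244698185065
expected shift by TCP [-0.32975382  0.57222502]
tips 0.8676934838294983 -0.75555074 -0.3908582
mid 0.9653688669204712 -1.0309566 -1.7135816
plates 0.9340518712997437 -0.7888407 -2.1153362
[[-2.74077584  2.50173893]
 [ 3.95345327  1.35766707]
 [-0.46173288 -3.89208721]]
```

The tongs slid up about 7 mm in the pads. It is safer to straighten them first: pass to the near side of the holder, lower the blades and push them upright against its fixed near face.

>>> jog_arm(
  rows=[
    [[0.16, -0.06, 0.005, 0, 0], [0.16, -0.08, 0.005, 0, 0], [0.16, -0.08, 0, 0, 0], [0.16, -0.03, 0, 0.05, 0], [0.16, 0, 0, 0.1, 0]],
  ],
)

```text
time_s: 19.18
tool_pos: [0.3772, -0.2659, 0.225]
orientation: [3.136, -0.144, 0.004]
wrist_force: [0.7, 0.6, -0.7]
opening: 0.0544
finger_force: 11.4
```

>>> jog_arm(
  rows=[
    [[0.16, 0, 0, 0.12, 0], [0.16, 0, 0, 0.1, 0], [0.16, 0, 0, 0.05, 0], [0.16, 0, 0, 0, 0], [0.16, 0, 0, 0, 0]],
  ],
)

```text
time_s: 19.6
tool_pos: [0.377, -0.2648, 0.1691]
orientation: [-3.137, 0.142, 0.002]
wrist_force: [0.4, -0.7, -0.7]
opening: 0.0544
finger_force: 11.4
```

>>> jog_arm(
  rows=[
    [[0.16, 0.04, 0, 0, 0], [0.16, 0.04, 0, 0, 0], [0.16, 0.03, 0, 0, 0], [0.16, 0.03, 0, 0, 0], [0.16, 0.03, 0, 0, 0]],
  ],
)

```text
time_s: 20.02
tool_pos: [0.4121, -0.2684, 0.1699]
orientation: [3.138, -0.142, 0.0]
wrist_force: [-1.4, 0.6, -0.4]
opening: 0.054
finger_force: 11.4
```

```bash
python3 - <<'E'
from h import *
o=manip.observe();print(o['time_s'],o['tool_pos'],o['wrist_force'],o['torque'],o['opening'])
f=np.load('fit.npy');R=Ro.from_euler('z',f[2]).as_matrix();print('local',R.T@(o['tool_pos']-[f[0],f[1],0]))
E
```

```text
20.0167 [ 0.41212352 -0.26836899  0.16991452] [-1.3948596   0.62970399 -0.4384355 ] [ 0.1310861   0.44558139 -0.00318268] 0.05399924196114745
local [-0.07051727 -0.00053075  0.16991452]
```

>>> jog_arm(
  rows=[
    [[0.16, 0.03, 0, 0, 0], [0.16, 0.03, 0, 0, 0], [0.16, 0.03, 0, 0, 0], [0.16, 0.03, 0, 0, 0], [0.16, 0.03, 0, 0, 0]],
  ],
)

```text
time_s: 20.43
tool_pos: [0.4416, -0.2709, 0.1694]
orientation: [-3.138, 0.142, 0.0]
wrist_force: [-1.8, 0.3, -1.2]
opening: 0.0544
finger_force: 11.4
```

>>> jog_arm(
  rows=[
    [[0.16, 0.03, 0, 0, 0], [0.16, 0.02, 0, 0, 0], [0.16, 0.02, 0, 0, 0], [0.16, 0, 0, 0, 0]],
  ],
)

```text
time_s: 20.77
tool_pos: [0.4557, -0.2722, 0.1694]
orientation: [-3.138, 0.142, -0.0]
wrist_force: [-0.5, 0.2, -1.5]
opening: 0.054
finger_force: 11.4
```

```bash
python3 - <<'E'
from h import *
s=grab('scene','pics/s11.png');t=grab('top','pics/t11.png')
o=manip.observe();p=o['tool_pos'];print(o['time_s'],p,o['wrist_force'],o['torque'],o['opening'])
f=np.load('fit.npy');R=Ro.from_euler('z',f[2]).as_matrix();print('local',R.T@(p-[f[0],f[1],0]))
im=s['image'].astype(int);q=proj(s,[p])[0];print('tcp px',q)
m=((im[...,0]>150)&(im[...,1]<70)&(im[...,2]<70)).astype(np.uint8);m[:,:180]=0;m[:,300:]=0;m[260:]=0
n,l,st,c=cv2.connectedComponentsWithStats(m);print([([int(v) for v in st[i]],c[i].round(1)) for i in range(1,n) if st[i][4]>10])
E
```

```text
20.8667 [ 0.45528994 -0.27216785  0.16939854] [-0.3477678  -1.13087679 -1.33239256] [ 0.03229315 -0.04425274  0.00632127] 0.05443215255503687
local [-0.02718427 -0.00038215  0.16939854]
tcp px [235.74987356 149.40044118]
[([222, 130, 9, 24, 120], array([225.8, 141.5])), ([238, 154, 5, 5, 15], array([239.9, 156.1]))]
```

```bash
python3 - <<'E'
from h import *
f=np.load('fit.npy')
for n,p in(('s2',[.48187,-.27435,.30365]),('s11',[.45529,-.27217,.1694])):
    d=load(f'pics/{n}.png');p=np.array(p);im=d['image'].astype(int);q=proj(d,[p])[0]
    m=((im[...,0]>120)&(im[...,1]<80)&(im[...,2]<80)).astype(np.uint8);x,y=int(q[0]),int(q[1])
    M=np.zeros_like(m);M[max(y-60,0):y+40,x-40:x+40]=m[max(y-60,0):y+40,x-40:x+40]
    k,l,st,c=cv2.connectedComponentsWithStats(M)
    R=Ro.from_euler('z',f[2]).as_matrix()
    corners=[p+R@[.012,-.029,.012+z] for z in(-.024,.024)]
    print(n,q.round(1),[([int(v) for v in st[i]],(c[i]-q).round(1)) for i in range(1,k) if st[i][4]>8],'pred front -y corner bottom/top',proj(d,corners).round(1))
E
```

```text
s2 [221.   98.5] [([205, 77, 13, 29, 197], array([-11.3,  -7.5])), ([221, 86, 15, 25, 119], array([5.3, 2.8]))] pred front -y corner bottom/top [[206.2 102.4]
 [203.3  80.2]]
s11 [235.7 149.4] [([222, 129, 12, 25, 168], array([-9.6, -8.1])), ([237, 154, 7, 6, 21], array([4.1, 6.7]))] pred front -y corner bottom/top [[222.1 152.4]
 [219.7 133.3]]
```

The tongs are upright again and their blade touches the holder's near face, so the mouth centre is exactly 26 mm further along tool x. Next: up, over, down.

>>> jog_arm(
  rows=[
    [[0.16, -0.005, 0, -0.06, 0], [0.16, 0, 0, -0.12, 0], [0.16, 0, 0, -0.12, 0], [0.16, 0, 0, -0.1, 0], [0.16, 0, 0, -0.02, 0]],
  ],
)

```text
time_s: 21.28
tool_pos: [0.4555, -0.2733, 0.259]
orientation: [3.134, -0.143, 0.01]
wrist_force: [0.6, -0.5, -1.1]
opening: 0.0544
finger_force: 11.4
```

>>> jog_arm(
  rows=[
    [[0.16, 0.045, 0, 0, 0], [0.16, 0.05, 0, 0, 0], [0.16, 0.04, 0, 0, 0], [0.16, 0, 0, 0, 0], [0.16, 0, 0, 0, 0]],
  ],
)

```text
time_s: 21.7
tool_pos: [0.4809, -0.274, 0.2516]
orientation: [-3.137, 0.141, 0.004]
wrist_force: [-1.9, -0.1, -1.7]
opening: 0.0543
finger_force: 11.4
```

>>> jog_arm(
  rows=[
    [[0.16, 0, 0, 0.04, 0], [0.16, 0, 0, 0.04, 0], [0.16, 0, 0, 0.04, 0], [0.16, 0, 0, 0.03, 0], [0.16, 0, 0, 0, 0]],
  ],
)

```text
time_s: 22.12
tool_pos: [0.4798, -0.2739, 0.2209]
orientation: [-3.136, 0.143, 0.005]
wrist_force: [-0.0, 0.6, -1.9]
opening: 0.0545
finger_force: 11.4
```

```bash
python3 - <<'E'
from h import *
o=manip.observe();p=o['tool_pos'];print(o['time_s'],p,o['wrist_force'],o['torque'],o['opening'])
f=np.load('fit.npy');R=Ro.from_euler('z',f[2]).as_matrix();print('local',R.T@(p-[f[0],f[1],0]))
E
```

```text
22.1167 [ 0.47975903 -0.27388307  0.22088706] [-0.01248031  0.61806181 -1.93850378] [-0.01763865  0.01449496  0.01639431] 0.05454049202890058
local [-2.66066000e-03  1.38458523e-04  2.20887062e-01]
```

>>> jog_arm(
  rows=[
    [[0.16, 0, 0, 0.03, 0], [0.16, 0, 0, 0.04, 0], [0.16, 0, 0, 0.04, 0], [0.16, 0, 0, 0.03, 0], [0.16, 0, 0, 0, 0]],
  ],
)

```text
time_s: 22.53
tool_pos: [0.4802, -0.274, 0.1933]
orientation: [-3.137, 0.142, 0.003]
wrist_force: [0.2, -0.7, -2.4]
opening: 0.0546
finger_force: 11.4
```

>>> jog_arm(
  rows=[
    [[0.16, 0.004, 0, 0.06, 0], [0.16, 0.004, 0, 0.06, 0], [0.16, 0.002, 0, 0.06, 0], [0.16, 0, 0, 0.04, 0], [0.16, 0, 0, 0, 0]],
  ],
)

```text
time_s: 22.95
tool_pos: [0.4818, -0.2738, 0.1483]
orientation: [-3.136, 0.142, 0.005]
wrist_force: [0.5, -0.1, -2.3]
opening: 0.0545
finger_force: 11.4
```

>>> jog_arm(
  rows=[
    [[0.16, 0, 0, 0.03, 0], [0.16, 0, 0, 0.02, 0], [0.16, 0, 0, 0, 0], [0.16, 0, 0, 0, 0]],
  ],
)

```text
time_s: 23.28
tool_pos: [0.4828, -0.2747, 0.1414]
orientation: [-3.138, 0.143, 0.0]
wrist_force: [-0.5, 0.6, -1.6]
opening: 0.0544
finger_force: 11.4
```

>>> jog_arm(
  rows=[
    [[0.16, 0, 0, 0.03, 0], [0.16, 0, 0, 0.03, 0], [0.16, 0, 0, 0.01, 0], [0.16, 0, 0, 0, 0]],
  ],
)

```text
time_s: 23.62
tool_pos: [0.4825, -0.2744, 0.1264]
orientation: [-3.138, 0.142, 0.002]
wrist_force: [-0.3, 0.1, -2.0]
opening: 0.055
finger_force: 11.4
```

>>> jog_arm(
  rows=[
    [[0.16, 0, 0, 0.01, 0], [0.16, 0, 0, 0.01, 0], [0.16, 0, 0, 0, 0]],
  ],
)

```text
time_s: 23.87
tool_pos: [0.4834, -0.2749, 0.1241]
orientation: [3.138, -0.142, 0.002]
wrist_force: [1.4, -0.7, 0.3]
opening: 0.0545
finger_force: 11.5
```

>>> jog_arm(
  rows=[
    [[0.16, 0, 0, 0.01, 0], [0.16, 0, 0, 0, 0], [0.16, 0, 0, 0, 0]],
  ],
)

```text
time_s: 24.12
tool_pos: [0.4841, -0.275, 0.123]
orientation: [3.138, -0.142, 0.005]
wrist_force: [1.1, 2.8, 6.6]
opening: 0.0545
finger_force: 11.6
```

Seated, as force is felt at the expected height. Next I'll release slowly and retreat upward.

>>> jog_arm(
  rows=[
    [[0.2, 0, 0, 0, 0], [0.24, 0, 0, 0, 0], [0.28, 0, 0, 0, 0], [0.4, 0, 0, 0, 0], [0.6, 0, 0, 0, 0]],
  ],
)

```text
time_s: 24.53
tool_pos: [0.4826, -0.2744, 0.121]
orientation: [-3.138, 0.142, 0.001]
wrist_force: [-0.5, -0.1, 0.3]
opening: 0.0676
finger_force: 0.0
```

>>> jog_arm(
  rows=[
    [[1, 0, 0, 0, 0], [1, 0, 0, 0, 0], [1, 0, 0, 0, 0], [1, 0, 0, 0, 0], [1, 0, 0, 0, 0]],
  ],
)

```text
time_s: 24.95
tool_pos: [0.4828, -0.2747, 0.1214]
orientation: [-3.138, 0.142, 0.0]
wrist_force: [-0.1, 0.3, 1.2]
opening: 0.0925
finger_force: 0.0
```

>>> jog_arm(
  rows=[
    [[1, 0, 0, -0.03, 0], [1, 0, 0, -0.08, 0], [1, 0, 0, -0.15, 0], [1, 0, 0, -0.15, 0], [1, 0, 0, -0.15, 0]],
  ],
)

```text
time_s: 25.37
tool_pos: [0.4826, -0.2745, 0.2349]
orientation: [-3.138, 0.142, 0.001]
wrist_force: [-0.2, 0.5, 0.3]
opening: 0.0932
finger_force: 0.0
```

>>> jog_arm(
  rows=[
    [[1, 0, 0, -0.1, 0], [1, 0, 0, 0, 0], [1, 0, 0, 0, 0], [1, 0, 0, 0, 0], [1, 0, 0, 0, 0]],
  ],
)

```text
time_s: 25.78
tool_pos: [0.4822, -0.2742, 0.2517]
orientation: [-3.137, 0.142, 0.004]
wrist_force: [-0.8, 0.6, -0.3]
opening: 0.0929
finger_force: 0.0
```

```bash
python3 br.py z; python3 - <<'E'
from h import *
a=load('pics/s1.png');b=load('pics/zs.png')
g=lambda d:d['image'].astype(int)
for d in(a,b):
    im=g(d);m=((im[...,0]>150)&(im[...,1]<70)&(im[...,2]<70)).astype(np.uint8);m[:,:195]=0;m[:,270:]=0;m[:140]=0;m[210:]=0
    n,l,st,c=cv2.connectedComponentsWithStats(m);print([([int(v) for v in st[i]],c[i].round(1)) for i in range(1,n) if st[i][4]>8])
s0=load('pics/scene0.png')
for nm,(x,y,x1,y1) in dict(bottle=(368,318,408,372),driver=(315,215,370,268),slots=(262,262,330,330)).items():
    D=np.abs(g(s0)-g(b))[y:y1,x:x1];print(nm,D.mean())
E
```

```text
25.8833 [ 0.48221057 -0.27422975  0.25173042] [-0.47839213  0.68144467 -0.34344193] 0.09312888765765612 0.0
[64, 42, 10, 28, 165] [498.54545455 285.56969697] at z.011: [0.412 0.317 0.011]
[60, 52, 5, 32, 157] [161.98726115 307.40764331] at z.011: [0.41  0.317 0.011]
[([215, 152, 11, 25, 126], array([218.9, 164.7])), ([232, 161, 11, 23, 174], array([237.6, 172.1]))]
[([214, 152, 10, 24, 123], array([218.5, 164. ])), ([232, 159, 12, 24, 162], array([237.7, 170.7]))]
bottle 1.448611111111111
driver 1.422870211549457
slots 3.3464532871972317
```

The tongs are seated as at the start (within about 1–2 px), the spacer rests in the tray, and the other items are unmoved. Handing in.

```bash
python3 -c "
from bench import manip
print(manip.job_done())"
```

```text
the job is handed in; nothing more can be done
None
```

The brass spacer is lying in the green tray, the tongs are back in their holder and released, and the job is handed in; no verdict came back, and my last camera check was numeric because all 10 picture views were used.

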